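# Cover the staining trough with the top plate from the holder

## Robot

A 7-joint arm with a two-finger parallel gripper is mounted at the origin on the work surface. World frame = base frame: x ahead of the robot, y to its left, z up, the work surface at z = 0. Lengths are in m, angles in rad, forces in N, time in s.
With the tool pointing down it reaches from about 0.4 to 0.85 m from the base axis. Payload 10.4 kg.
Tool frame: the origin (TCP) lies between the finger pads; the fingertips stand tips_ahead ahead of it and the grasp point (between the pads) lies 11 mm behind it (tips_ahead is the distance from the TCP to the fingertips, in m); z points along the fingers, x is the direction in which the jaws open and shut, and the axes are right-handed (so a half turn about z gives the same grasp; the last joint's range is limited). The gripper opens to 87 mm and grips with 3 to 60 N. Pads are 19 mm wide; open, the fingers measure 117 mm over their backs; the gripper's body (75 mm by 190 mm) begins 51 mm behind the grasp point.
Start: joints at [1.221, 0.332, -0.065, 1.46, 0.022, 1.35, -0.088], TCP at [0.201, -0.592, 0.231] pointing down, gripper open.
Joint ranges: [-2.6, 2.6], [-0.5, 2.12], [-1.47, 1.34], [0.16, 2.42], [-1.27, 4.41], [0.06, 2.06], [-2.6, 2.6]. Speed limits (rad/s): [2.22, 2.22, 2.79, 2.79, 3.14, 3.14, 3.14].

## Interface

Orientations are given as a unit quaternion [x, y, z, w].
In Python, from bench import read_state, camera, close_job, tips_ahead gives the robot as it stands.
- The arm moves only by the tool arm_command, never from a script. Its argument "commands" is a list that holds one entry, the list of rows, each a list of 7 numbers: the turn, a rotation vector about the tool's x, y, z in rad, then the shift along the tool's x, y, z in m, then the opening in per cent of the stroke, from 0 (shut) to 100 (fully open). In form: [[[rx, ry, rz, x, y, z, claw], ...]]. A call has 1 to 20 rows; each row shifts and turns the commanded pose from where the row before left it, along the tool's axes as they then stand; what a row does not reach is not made up. A row lasts 1/8 s, in which the tool goes at most 62.5 mm and 10.7 degrees, less where a joint would pass 70% of its speed; a pose out of reach is approached as far as the arm can. A call with a gripper value outside its range is refused whole. The fingers move at their own pace and stop on an object; "newtons" is the grip in N (left out, the last holds). Time passes only in rows, so rows that do not move let the fingers close. It gives the time, the measured TCP pose, the force and the opening at its end, in the units of the state.
- read_state(): the state, without advancing time (a new reading comes with each control period).
- camera(name): name is "scene" or "top" or "wrist"; returns a dict with "frame" (384x512x3 uint8, red, green, blue), "vfov" (degrees; the focal length in pixels is half the picture's height over the tangent of half this angle, whatever the lens; pixels are square), "cx", "cy" (the principal point, pixels), "R" (3x3) and "t" (3): a world point X has camera coordinates R X + t. Camera axes: x right, y down, z forward; pixel columns grow to the right and rows downward; lengths in m; the calibration is good to about 2 mm. A picture is of the moment at which its call begins. There is no depth.
- close_job(): hands the job in, once; it reports no verdict.
The state is a dict: "time": time; "joint_positions": joint angles; "joint_vel": joint speeds; "joint_torque": joint torques, N m; "ee_pos": TCP position; "eef_rot": TCP orientation; "ft_force": force on the tool from outside, world axes, zero at the start; "torque": the same for the moment, N m; "width": finger opening in m.
Only numpy, scipy, OpenCV 4.12 (cv2) and the standard library are available. Lean on these libraries where they do the work, as an engineer would, in place of code of your own. Each camera call takes 0.05 s, during which the arm holds its last target.

## Task

Cover the steel trough with the top white plate from the grey holder. Slide that plate out lengthways over the holder's low lip until it overhangs by about 50 mm, pinch it by that overhanging end, and lay it gently (not dropped) on the trough, centred and square so that the whole mouth is covered. Leave the two lower plates in the holder, and leave the trough and the things standing around where they are.

Things in the scene. Friction and masses are not known exactly. Their poses are not given: they have to be found in the camera images.
- plate_top: the uppermost of three identical loose flat white glazed plates, 180 (x) x 66 (y) x 5 (z) mm, 0.11 to 0.18 kg, smooth: they slide on one another and on the holder (friction about 0.2) more easily than under a fingertip. Origin: centre of its underside; x along its length, z up. It starts on the two others, long axis along the holder's, top face at 55 mm, 1.5 mm above the holder's side walls
- top_end (a point): middle of the end face of the top plate that is nearest the holder's lip (90 mm to -x of the plate's centre, at half its thickness)
- plate_mid: the second plate, same size and origin, under the top one; stays in the holder, held back by the lip
- plate_low: the lowest plate, same size and origin, on the channel floor; stays in the holder
- holder: grey block fixed to the bench, 194 (x) x 86 (y) x 53.5 (z) mm; origin: centre of its underside. Its top channel, 184 x 70 mm, has its floor at 40 mm. Side walls and far (+x) end rise to 53.5 mm; the near (-x) end, roughly facing the robot, has a low lip to 48.5 mm, outer face 97 mm from the origin: the top plate (underside at 50 mm) slides over it if pressed and dragged to -x
- lip (a point): middle of the top of the lip's outer face, 97 mm to -x of the holder's origin and 48.5 mm up. A plate pushed more than half its length past it tips out
- trough: loose open rectangular stainless steel trough, 110 (x) x 44 (y) x 60 (z) mm, walls 4 mm, 0.6 to 0.9 kg, standing on the bench. Origin: centre of its underside; x along its length, roughly away from the robot; the rim is 60 mm above the origin. A plate laid on it centred sticks out 35 mm past each end and 11 mm past each side
- beaker: bystander: loose glass beaker, 90 mm across, 120 mm tall; origin centre of underside
- wash_bottle: bystander: loose white wash bottle with bent spout, 72 mm across, 185 mm tall; origin centre of underside
- dish: bystander: loose shallow white dish, 100 mm across, 22 mm tall; origin centre of underside
There are look-alikes about, which are no part of the job. What is shaped like the plate_top but blue or brown is not meant.

How it is judged:
By the outcome, as a careful person would: the job done as asked, in the order asked, and still so for the second after the job is handed in, with the robot touching nothing.
It also fails if it takes over 48 s, if anything falls off the work surface, if the arm or the gripper's body presses on something with over 40 N, if the wrist force passes 120 N, or if a joint passes its speed limit or range.

## Working session

There is one attempt and no reset: what is moved stays moved. The work goes in short steps, Python scripts to look and compute and a tool call to move; the robot and the scene stay as the last step left them, time stands still between calls to the robot, and variables do not carry over. Pictures are saved under pics/ and viewed, and the job is handed in when it is done.

Besides the shell and the picture viewer there is one more tool, called after "Request:" by a JSON object that holds its "name" and its "arguments". arm_command: Moves the arm, as the interface text tells. Its arguments: {"type":"object","properties":{"commands":{"type":"array"},"newtons":{"type":"number"}},"required":["commands"]}

```bash
mkdir -p pics; ls
python3 - <<'E'
from bench import *
import cv2,pickle
s=read_state();print(s['time'],s['ee_pos'],s['eef_rot'],s['width'],tips_ahead)
for n in['scene','top','wrist']:
    c=camera(n);pickle.dump(c,open(f'pics/{n}0.pkl','wb'));cv2.imwrite(f'pics/{n}0.png',cv2.cvtColor(c['frame'],cv2.COLOR_RGB2BGR))
    print(n,c['vfov'],c['cx'],c['cy'],c['R'],c['t'])
E
```

```text
pics
0.0 [ 0.2004942  -0.5915675   0.22976451] [ 8.12717324e-01 -5.82657753e-01 -5.86332345e-04 -3.87941391e-04] 0.08677368575986558 0.008
scene 53.89947648552092 251.1818034190013 193.87457047262708 [[-0.55050729  0.83476127  0.01074037]
 [ 0.58940859  0.39774918 -0.70313093]
 [-0.59121844 -0.38074823 -0.71097928]] [ 0.30887179 -0.29904278  1.4316051 ]
top 45.77304458161604 260.50951827766977 187.21823839608 [[-0.0224843  -0.99973726  0.0044575 ]
 [-0.97498346  0.02094093 -0.22128877]
 [ 0.22113729 -0.00932151 -0.97519814]] [0.0179567  0.58951216 1.53443971]
wrist 62.64642766725281 258.64997527440477 194.15502235669288 [[ 0.32114983 -0.9470276  -0.00123104]
 [-0.90825878 -0.30837041  0.28279617]
 [-0.26819539 -0.08970184 -0.95917924]] [-0.62517659 -0.03533755  0.39033691]
```

View pics/scene0.png

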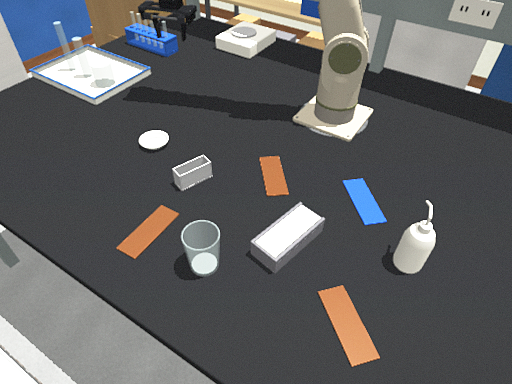

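View pics/top0.png

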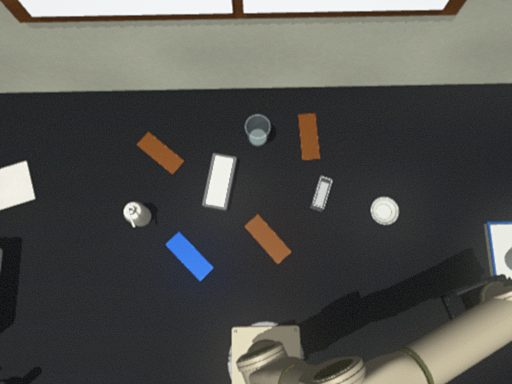

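View pics/wrist0.png

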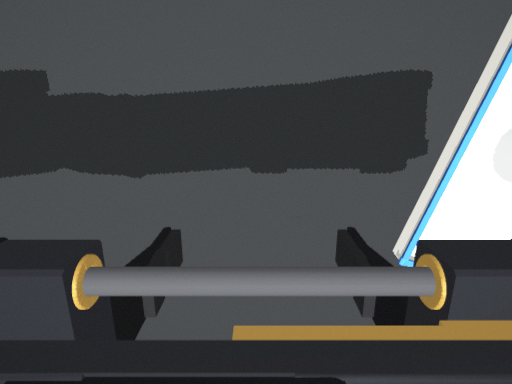

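The holder with the white plate is at top (219,181) / scene (289,234). The look-alikes are brown plates at top (160,153), (309,136) and (268,239), and a blue one at (190,257). Only the plate in the holder is white. The trough is at top (321,193), scene (193,173); the beaker, bottle and dish are at top (257,129), (137,213) and (384,210). Next, enlarged crops.

Run:
```python
import cv2
t=cv2.imread('pics/top0.png');s=cv2.imread('pics/scene0.png')
def cr(im,x,y,w,h,k,n): cv2.imwrite(n,cv2.resize(im[y:y+h,x:x+w],None,fx=k,fy=k,interpolation=cv2.INTER_CUBIC))
cr(t,190,145,60,70,8,'pics/c1.png');cr(t,295,165,50,55,10,'pics/c2.png')
cr(s,245,198,86,74,8,'pics/c3.png');cr(s,165,148,56,46,12,'pics/c4.png')
```

```text
(no output)
```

View pics/c1.png

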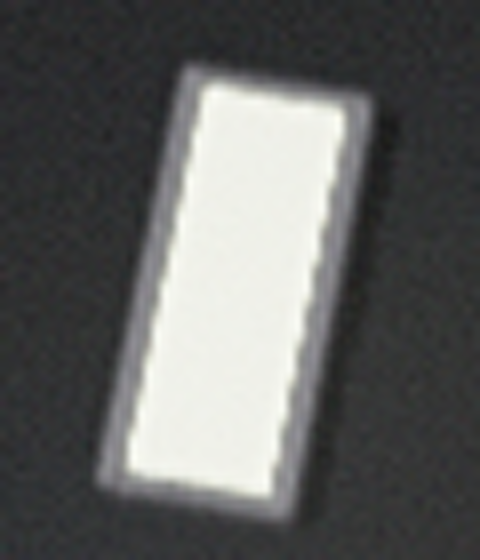

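View pics/c2.png

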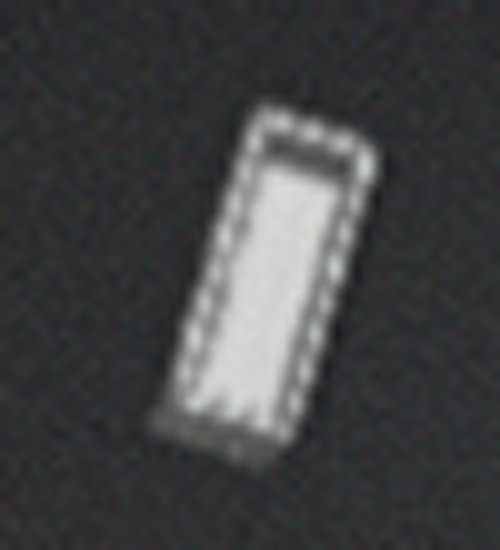

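View pics/c3.png

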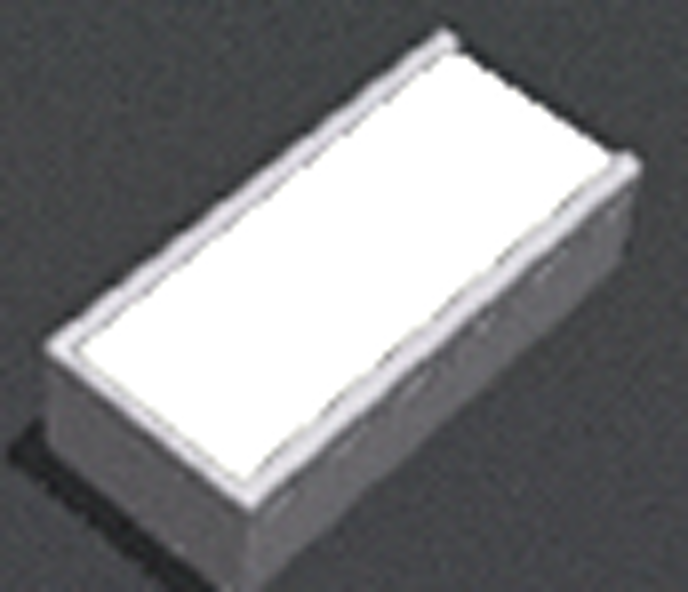

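View pics/c4.png

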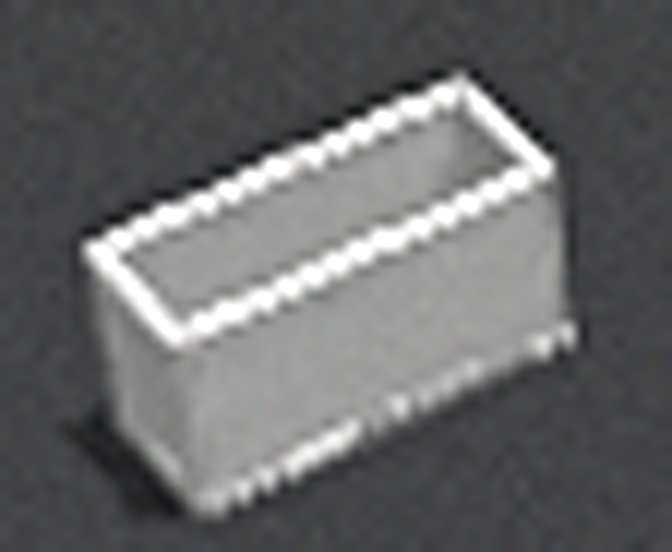

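```bash
cat > h.py <<'E'
import numpy as np,pickle,cv2
def K(c):
    H=c['frame'].shape[0];f=H/2/np.tan(np.radians(c['vfov'])/2)
    return f
def unp(c,p,z):
    p=np.asarray(p,float);f=K(c);R=np.array(c['R']);t=np.array(c['t'])
    d=np.array([(p[0]-c['cx'])/f,(p[1]-c['cy'])/f,1.]);d=R.T@d;o=-R.T@t
    return o+d*(z-o[2])/d[2]
def proj(c,X):
    q=np.array(c['R'])@np.asarray(X)+np.array(c['t']);return K(c)*q[:2]/q[2]+[c['cx'],c['cy']]
def load(n):return pickle.load(open(f'pics/{n}.pkl','rb'))
def rect(c,off,k,pts,z):
    P=np.array([unp(c,(np.array(p)+.5)/k-.5+np.array(off),z) for p in pts])
    r=cv2.minAreaRect((P[:,:2]*1000).astype(np.float32))
    e=np.linalg.norm(np.roll(P,-1,0)-P,axis=1)*1000
    i=0 if e[0]+e[2]>e[1]+e[3] else 1
    d=(P[(i+1)%4]-P[i])-(P[(i+3)%4]-P[(i+2)%4])
    if d[0]<0:d=-d
    print('ctr',P[:,:2].mean(0).round(4),'edges',e.round(1),'yaw',np.degrees(np.arctan2(d[1],d[0])).round(2));return P
E
python3 - <<'E'
from h import *
t=load('top0');s=load('scene0')
print('holder');rect(t,(190,145),8,[(188,65),(373,95),(293,518),(100,487)],.0535);rect(s,(245,198),8,[(445,30),(640,165),(250,505),(48,348)],.0535)
print('plate');rect(t,(190,145),8,[(203,85),(347,105),(272,498),(128,470)],.055);rect(s,(245,198),8,[(455,52),(612,158),(245,480),(80,350)],.055)
print('trough');rect(t,(295,165),10,[(258,103),(380,150),(293,445),(175,405)],.06);rect(s,(165,148),12,[(462,75),(552,165),(180,345),(90,245)],.06)
for n,p,q in[('beak',(257,140),None),('bottle',(137,225),None),('dish',(384,210),None)]:print(n,unp(t,p,0.0))
E
```

```text
holder
ctr [0.6198 0.1504] edges [ 84.7 195.9  86.1 196.4] yaw -11.11
ctr [0.6205 0.1539] edges [ 84.5 190.8  83.6 193.8] yaw -11.39
plate
ctr [0.6201 0.1508] edges [ 65.6 182.   64.7 178.6] yaw -10.79
ctr [0.6211 0.1548] edges [ 67.  180.8  68.8 181.3] yaw -11.42
trough
ctr [ 0.5691 -0.2122] edges [ 46.1 111.6  43.3 113.9] yaw -18.43
ctr [ 0.5708 -0.2081] edges [ 43.8 108.5  45.1 108.9] yaw -18.21
beak [0.78682762 0.0134506  0.        ]
bottle [0.47500934 0.451459   0.        ]
dish [ 0.51030488 -0.44200923  0.        ]
```

```bash
cat >> h.py <<'E'
from scipy.spatial.transform import Rotation as Ro
def plan(target,phi):
    from bench import read_state
    s=read_state();R=Ro.from_quat(s['eef_rot']);p=np.array(s['ee_pos'])
    Rt=Ro.from_euler('z',phi,degrees=True)*Ro.from_euler('x',180,degrees=True)
    rv=(R.inv()*Rt).as_rotvec()
    d=np.array(target)-p
    print('t',s['time'],'p',p.round(4),'F',np.round(s['ft_force'],1),'w',round(s['width'],4),'phi',R.as_euler('xyz',degrees=True).round(2),'j',np.round(s['joint_positions'],2))
    print('turn',rv.round(4),'shift after turn',Rt.inv().apply(d).round(4),'before',R.inv().apply(d).round(4))
E
python3 -c "
from h import *
plan((.63,.15,.15),-101.2)"
```

```text
t 0.15 p [ 0.2005 -0.5917  0.23  ] F [-1.4 -0.4  0.6] w 0.0871 phi [ 1.800e+02  6.000e-02 -7.128e+01] j [ 1.22  0.33 -0.06  1.46  0.02  1.35 -0.09]
turn [3.000e-04 1.000e-03 5.222e-01] shift after turn [-0.811  -0.2773  0.08  ] before [-0.5645 -0.6448  0.0805]
```

Request:
{"name": "arm_command", "arguments": {"commands": [[[0,0,0.174,0,0,0,100],[0,0,0.174,0,0,0,100],[0,0,0.174,0,0,0,100],[0,0,0,-0.054,-0.0185,0,0],[0,0,0,-0.054,-0.0185,0,0],[0,0,0,-0.054,-0.0185,0,0],[0,0,0,-0.054,-0.0185,0,0],[0,0,0,-0.054,-0.0185,0,0],[0,0,0,-0.054,-0.0185,0,0],[0,0,0,-0.054,-0.0185,0,0],[0,0,0,-0.054,-0.0185,0,0],[0,0,0,-0.054,-0.0185,0,0],[0,0,0,-0.054,-0.0185,0,0],[0,0,0,-0.054,-0.0185,0,0],[0,0,0,-0.054,-0.0185,0,0],[0,0,0,-0.054,-0.0185,0,0],[0,0,0,-0.054,-0.0185,0,0],[0,0,0,-0.054,-0.0185,0,0]]], "newtons": 20}}

```text
time: 2.4
ee_pos: [0.6308, 0.1501, 0.2302]
eef_rot: [-0.635, 0.773, -0.0, -0.0]
ft_force: [0.1, -0.1, 0.8]
width: 0.0003
```

```bash
cat > snap.py <<'E'
import sys,pickle,cv2
from bench import *
from h import plan
for a in sys.argv[2:]:
    c=camera(a);n=f'{a}{sys.argv[1]}';pickle.dump(c,open(f'pics/{n}.pkl','wb'));cv2.imwrite(f'pics/{n}.png',cv2.cvtColor(c['frame'],cv2.COLOR_RGB2BGR))
E
python3 snap.py 1 wrist; python3 -c "
from h import *
plan((.63,.15,.15),-101.2)"
```

```text
t 2.45 p [0.6311 0.1583 0.2289] F [-6.7  2.8 -1.4] w 0.0003 phi [ 179.87    0.23 -100.82] j [ 0.13  0.46 -0.62  1.36  0.26  1.4  -2.24]
turn [0.0023 0.0041 0.0066] shift after turn [ 0.0084 -0.0006  0.0789] before [ 0.0087 -0.0007  0.0789]
```

View pics/wrist1.png

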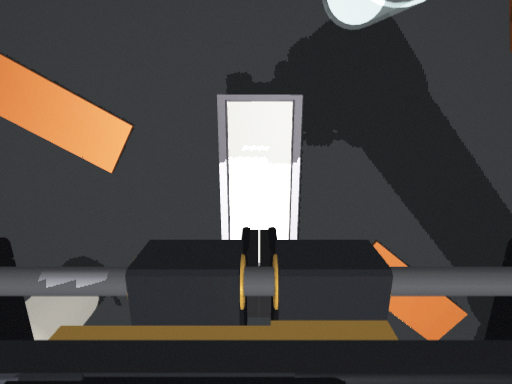

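Request:
{"name": "arm_command", "arguments": {"commands": [[[0,0,0,0,0,0.03,0],[0,0,0,0,0,0,0],[0,0,0,0,0,0,0]]]}}

```text
time: 2.82
ee_pos: [0.6302, 0.1484, 0.2014]
eef_rot: [-0.635, 0.773, -0.0, 0.0]
ft_force: [0.1, 0.4, 0.3]
width: 0.0004
```

```bash
python3 snap.py 2 wrist
python3 - <<'E'
from h import *
plan((.63,.15,.15),-101.2)
im=cv2.imread('pics/wrist2.png')[50:240,190:340]
cv2.imwrite('pics/c5.png',cv2.resize(im,None,fx=3.0,fy=3.0,interpolation=cv2.INTER_CUBIC))
E
```

```text
t 2.875 p [0.6304 0.1485 0.2019] F [ 0.6  1.  -0.5] w 0.0005 phi [-1.7992e+02  2.0000e-02 -1.0123e+02] j [ 0.14  0.46 -0.61  1.41  0.27  1.35 -2.24]
turn [-0.0014  0.0003 -0.0005] shift after turn [-0.0014  0.0007  0.0519] before [-0.0014  0.0008  0.0519]
```

View pics/c5.png

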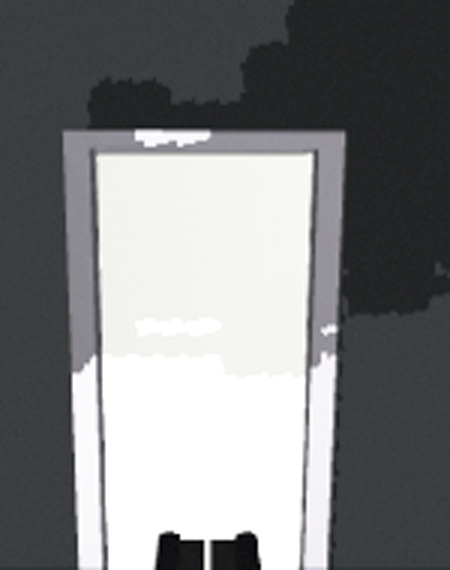

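Run:
```python
from h import *
c=load('wrist2')
f=lambda p,z:unp(c,(np.array(p)+.5)/3-.5+[190,50],z)
for nm,z,L,P in[('holder',.0535,97,[(63,130),(346,130),(332,540),(78,540)]),('plate',.055,90,[(95,152),(314,152),(302,550),(106,550)])]:
    Q=[f(p,z) for p in P]
    a,b,r,l=Q;m0=(a+b)/2;m1=(r+l)/2;d=(m0-m1)[:2];d/=np.linalg.norm(d)
    print(nm,'width',np.linalg.norm(a-b),np.linalg.norm(r-l),'yaw',np.degrees(np.arctan2(d[1],d[0])),'perp yaw',np.degrees(np.arctan2(*(a-b)[:2][::1]))*-1, 'centre',m0[:2]-L/1000*d)
```

```text
holder width 0.08594895637115509 0.0873038349632611 yaw -11.187732232660274 perp yaw -11.219061505591474 centre [0.61767693 0.15031837]
plate width 0.06659710281526025 0.06724951540715891 yaw -11.336188757373126 perp yaw -11.219235629150557 centre [0.61830324 0.15043736]
```

Request:
{"name": "arm_command", "arguments": {"commands": [[[0,0,0,0,0,0.05,0],[0,0,0,0,0,0.05,0],[0,0,0,0,0,0.028,0],[0,0,0,0,0,0.004,0],[0,0,0,0,0,0.004,0],[0,0,0,0,0,0.003,0],[0,0,0,0,0,0.001,0],[0,0,0,0,0,0,0]]]}}

```text
time: 3.88
ee_pos: [0.6315, 0.1493, 0.0635]
eef_rot: [-0.635, 0.773, -0.001, 0.002]
ft_force: [-3.2, -1.4, 12.2]
width: 0.0003
```

Request:
{"name": "arm_command", "arguments": {"commands": [[[0,0,0,0,0.003,0,0],[0,0,0,0,0.004,0,0],[0,0,0,0,0.005,0,0],[0,0,0,0,0.005,0,0],[0,0,0,0,0.005,0,0],[0,0,0,0,0.005,0,0],[0,0,0,0,0.003,0,0],[0,0,0,0,0,0,0]]]}}

```text
time: 4.88
ee_pos: [0.6026, 0.1553, 0.0635]
eef_rot: [-0.635, 0.773, -0.001, 0.002]
ft_force: [-0.2, 0.3, 9.6]
width: 0.0005
```

```bash
python3 snap.py 3 scene
python3 - <<'E'
import cv2
im=cv2.imread('pics/scene3.png')[190:280,240:340]
cv2.imwrite('pics/c6.png',cv2.resize(im,None,fx=6,fy=6,interpolation=cv2.INTER_CUBIC))
E
```

```text
(no output)
```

View pics/c6.png

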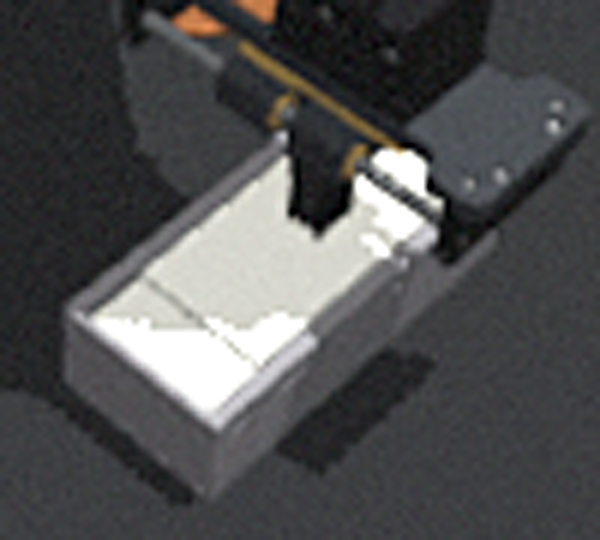

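Run:
```python
from h import *
c=load('scene3')
f=lambda p:unp(c,(np.array(p)+.5)/6-.5+[240,190],.055)
m=(f((150,276))+f((252,358)))/2
u=np.array([np.cos(np.radians(-11.2)),np.sin(np.radians(-11.2))])
print(m,np.dot(m[:2]-[.6205,.1535],u)*1000-90)
```

```text
[0.68039527 0.14261817 0.055     ] -29.13180169071439
```

Request:
{"name": "arm_command", "arguments": {"commands": [[[0,0,0,0,0.003,0,0],[0,0,0,0,0.004,0,0],[0,0,0,0,0.005,0,0],[0,0,0,0,0.005,0,0],[0,0,0,0,0.005,0,0],[0,0,0,0,0.004,0,0],[0,0,0,0,0.002,0,0],[0,0,0,0,0,0,0]]]}}

```text
time: 5.92
ee_pos: [0.5754, 0.1607, 0.0635]
eef_rot: [-0.635, 0.773, -0.001, 0.003]
ft_force: [0.8, -0.8, 10.3]
width: 0.0004
```

```bash
python3 snap.py 4 scene
python3 - <<'E'
import cv2
im=cv2.imread('pics/scene4.png')[190:280,240:340]
cv2.imwrite('pics/c7.png',cv2.resize(im,None,fx=6,fy=6,interpolation=cv2.INTER_CUBIC))
E
```

```text
(no output)
```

View pics/c7.png

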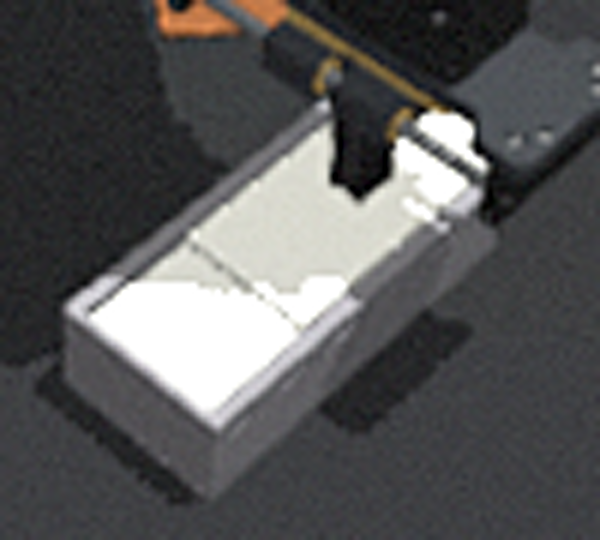

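Request:
{"name": "arm_command", "arguments": {"commands": [[[0,0,0,0,0,-0.004,0],[0,0,0,0,0,-0.02,0],[0,0,0,0,0,-0.05,0],[0,0,0,0,0.036,-0.03,100],[0,0,0,0,0.036,0,100],[0,0,0,0,0,0,100],[0,0,0,0,0,0,100],[0,0,0,0,0,0,100],[0,0,0,0,0,0,100]]]}}

```text
time: 7.1
ee_pos: [0.5028, 0.1739, 0.1644]
eef_rot: [-0.635, 0.773, 0.0, -0.0]
ft_force: [-0.2, -0.1, -0.7]
width: 0.0528
```

```bash
python3 snap.py 5 scene wrist top
python3 - <<'E'
from h import *
c=load('scene4')
f=lambda p:unp(c,(np.array(p)+.5)/6-.5+[240,190],.055)
m=(f((192,238))+f((300,328)))/2
u=np.array([np.cos(np.radians(-11.2)),np.sin(np.radians(-11.2))])
print(m,np.dot(m[:2]-[.6205,.1535],u)*1000-90)
a=cv2.imread('pics/scene5.png')[180:280,240:340];b=cv2.imread('pics/wrist5.png');
cv2.imwrite('pics/c8.png',cv2.resize(a,None,fx=6,fy=6,interpolation=cv2.INTER_CUBIC))
plan((.5042,.1737,.0635),-101.2)
E
```

```text
[0.65461853 0.14900421 0.055     ] -55.658017744214305
t 7.25 p [0.5026 0.1741 0.1644] F [ 0.8  0.4 -0. ] w 0.0645 phi [ 179.97    0.   -101.19] j [ 0.19  0.25 -0.69  1.76  0.17  1.19 -2.31]
turn [0.0004 0.0001 0.0001] shift after turn [ 0.     -0.0017  0.1009] before [ 0.     -0.0017  0.1009]
```

View pics/c8.png

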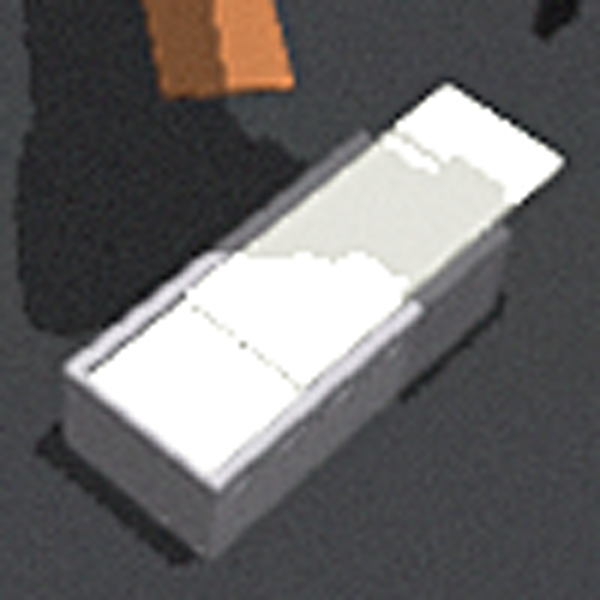

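View pics/wrist5.png

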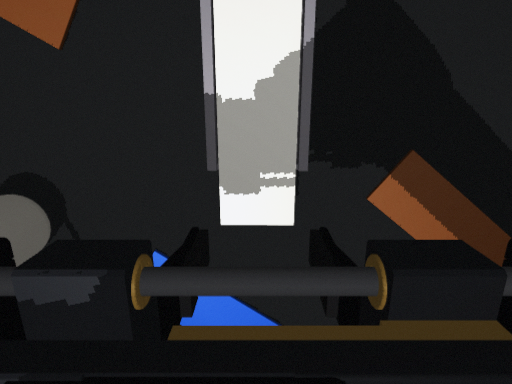

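View pics/top5.png

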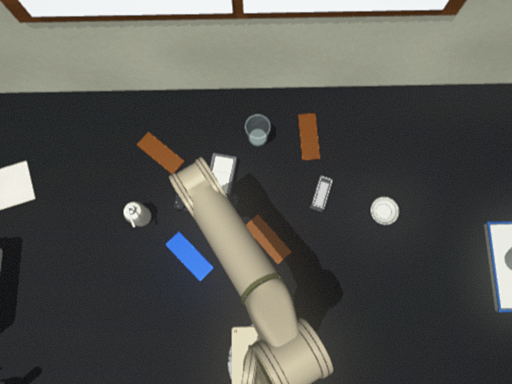

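Run:
```python
from h import *
c=load('wrist5');u=np.array([np.cos(np.radians(-11.2)),np.sin(np.radians(-11.2))]);v=np.array([-u[1],u[0]])
H=np.array([.619,.151])
for p,z in[((220,225.5),.055),((295,225.5),.055),((215,0),.055),((303,0),.055),((207,170.5),.0535),((304,170.5),.0535)]:
    w=unp(c,p,z)[:2];print(w.round(4),(np.dot(w-H,u)*1000).round(1),(np.dot(w-H,v)*1000).round(1))
```

```text
[0.48   0.2125] -148.3 33.4
[0.4669 0.1466] -148.3 -33.8
[0.6543 0.1755] 29.9 30.9
[0.6418 0.1119] 29.9 -33.9
[0.5308 0.2122] -98.4 42.9
[0.5147 0.1308] -98.4 -40.1
```

Request:
{"name": "arm_command", "arguments": {"commands": [[[0,0,0,0,-0.0035,0,100],[0,0,0,0,0,0,100],[0,0,0,0,0,0.04,100],[0,0,0,0,0,0.04,100],[0,0,0,0,0,0.03,100],[0,0,0,0,0,0.013,100],[0,0,0,0,0,0,100]]]}}

```text
time: 8.12
ee_pos: [0.5057, 0.1734, 0.0413]
eef_rot: [-0.635, 0.773, 0.0, -0.0]
ft_force: [-0.4, -0.7, -0.0]
width: 0.087
```

```bash
python3 snap.py 6 scene wrist
python3 - <<'E'
from h import *
a=cv2.imread('pics/scene6.png')[180:280,240:340]
cv2.imwrite('pics/c9.png',cv2.resize(a,None,fx=6,fy=6,interpolation=cv2.INTER_CUBIC))
plan((.5062,.1733,.0415),-101.2)
E
```

```text
t 8.225 p [0.5067 0.1737 0.0427] F [-0.4 -0.   0.2] w 0.0869 phi [-1.7992e+02  4.0000e-02 -1.0118e+02] j [ 0.14  0.4  -0.64  1.87  0.29  0.96 -2.4 ]
turn [-0.0015  0.0007  0.0003] shift after turn [0.0005 0.0004 0.0012] before [0.0005 0.0004 0.0012]
```

View pics/c9.png

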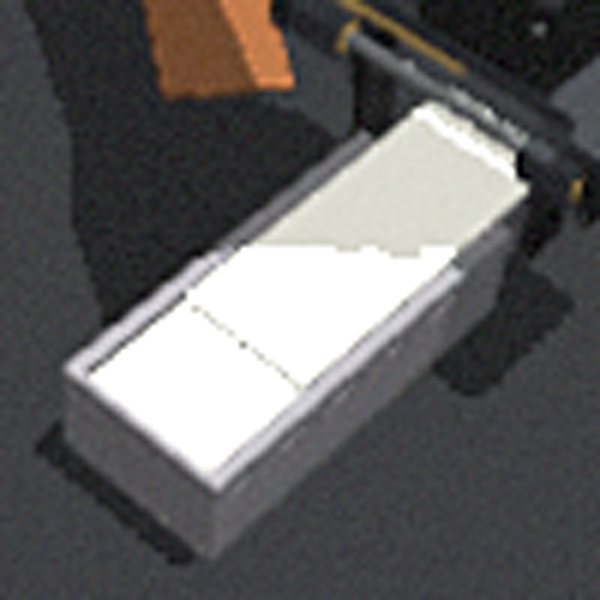

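View pics/wrist6.png

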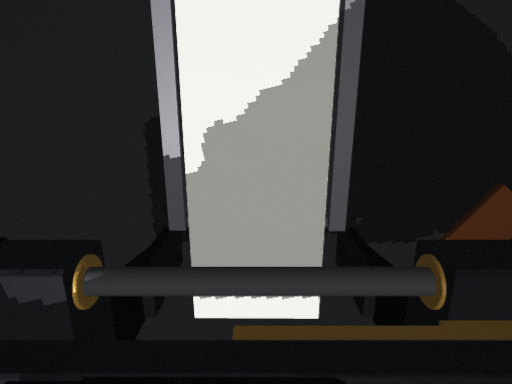

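Request:
{"name": "arm_command", "arguments": {"commands": [[[0,0,0,0,0,0,60],[0,0,0,0,0,0,60],[0,0,0,0,0,0,60],[0,0,0,0,0,0,60],[0,0,0,0,0,0,60]]], "newtons": 55}}

```text
time: 8.85
ee_pos: [0.5061, 0.1734, 0.0418]
eef_rot: [-0.635, 0.773, -0.0, 0.0]
ft_force: [-1.6, -0.7, 2.8]
width: 0.0645
```

Request:
{"name": "arm_command", "arguments": {"commands": [[[0,0,0,0,0,0,40],[0,0,0,0,0,-0.003,40],[0,0,0,0,0,-0.005,40],[0,0,0,0,0,-0.008,40],[0,0,0,0,0,-0.012,40],[0,0,0,0,0,-0.015,40],[0,0,0,0,0,0,40]]]}}

```text
time: 9.72
ee_pos: [0.5069, 0.1737, 0.0862]
eef_rot: [-0.635, 0.773, -0.001, 0.001]
ft_force: [0.8, -0.5, -1.0]
width: 0.0652
```

```bash
python3 snap.py 7 scene wrist
python3 - <<'E'
from h import *
a=cv2.imread('pics/scene7.png')[160:280,230:350]
cv2.imwrite('pics/c10.png',cv2.resize(a,None,fx=5,fy=5,interpolation=cv2.INTER_CUBIC))
plan((.5062,.1733,.0415),-101.2)
E
```

```text
t 9.825 p [0.506  0.1733 0.0847] F [ 0.5 -0.4 -1.5] w 0.065 phi [-179.97   -0.   -101.19] j [ 0.16  0.34 -0.67  1.84  0.24  1.04 -2.37]
turn [-0.0005 -0.      0.0001] shift after turn [-0.     -0.0002  0.0432] before [-0.     -0.0002  0.0432]
```

View pics/c10.png

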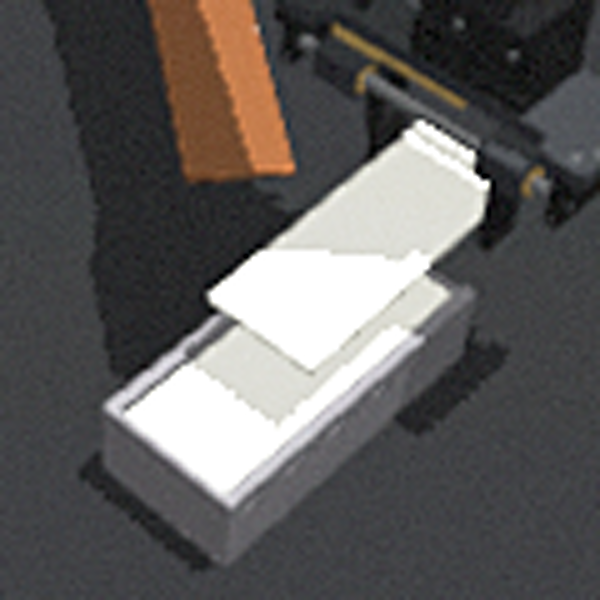

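View pics/wrist7.png

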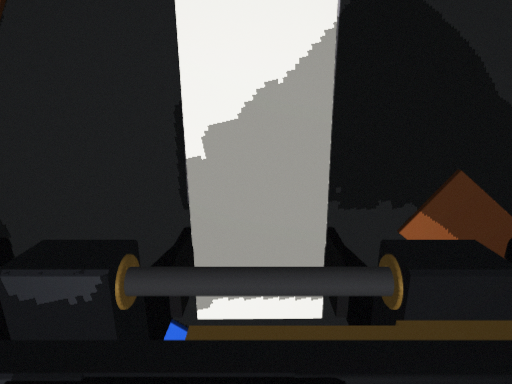

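Run:
```python
from h import *
plan((.5142,-.1945,.135),-108.3)
```

```text
t 9.825 p [0.506  0.1733 0.0847] F [ 0.5 -0.4 -1.5] w 0.065 phi [-179.97   -0.   -101.19] j [ 0.16  0.34 -0.67  1.84  0.24  1.04 -2.37]
turn [-0.0005 -0.      0.124 ] shift after turn [ 0.3466 -0.1233 -0.0503] before [ 0.3592 -0.0795 -0.0502]
```

Request:
{"name": "arm_command", "arguments": {"commands": [[[0,0,0,0,0,-0.01,40],[0,0,0,0,0,-0.02,40],[0,0,0,0,0,-0.015,40],[0,0,0.031,0,0,-0.005,40],[0,0,0.031,0,0,0,40],[0,0,0.031,0,0,0,40],[0,0,0.031,0,0,0,40],[0,0,0,0.008,-0.0028,0,40],[0,0,0,0.016,-0.0057,0,40],[0,0,0,0.024,-0.0085,0,40],[0,0,0,0.024,-0.0085,0,40],[0,0,0,0.024,-0.0085,0,40],[0,0,0,0.024,-0.0085,0,40],[0,0,0,0.024,-0.0085,0,40],[0,0,0,0.024,-0.0085,0,40],[0,0,0,0.024,-0.0085,0,40],[0,0,0,0.024,-0.0085,0,40]]]}}

```text
time: 11.95
ee_pos: [0.5103, -0.058, 0.1346]
eef_rot: [-0.585, 0.811, -0.0, -0.0]
ft_force: [-0.1, 0.6, -1.9]
width: 0.0649
```

Request:
{"name": "arm_command", "arguments": {"commands": [[[0,0,0,0.024,-0.0085,0,40],[0,0,0,0.024,-0.0085,0,40],[0,0,0,0.024,-0.0085,0,40],[0,0,0,0.024,-0.0085,0,40],[0,0,0,0.018,-0.0064,0,40],[0,0,0,0.01,-0.0036,0,40],[0,0,0,0.0066,-0.0024,0,40],[0,0,0,0,0,0,40],[0,0,0,0,0,0,40]]]}}

```text
time: 13.08
ee_pos: [0.514, -0.1934, 0.1346]
eef_rot: [-0.586, 0.81, 0.0, 0.0]
ft_force: [-0.2, 0.7, -1.7]
width: 0.0646
```

```bash
python3 snap.py 8 scene top wrist
python3 - <<'E'
from h import *
a=cv2.imread('pics/scene8.png')[120:220,140:240]
cv2.imwrite('pics/c11.png',cv2.resize(a,None,fx=6,fy=6,interpolation=cv2.INTER_CUBIC))
a=cv2.imread('pics/top8.png')[140:240,270:370]
cv2.imwrite('pics/c12.png',cv2.resize(a,None,fx=6,fy=6,interpolation=cv2.INTER_CUBIC))
plan((.5142,-.1945,.135),-108.3)
E
```

```text
t 13.225 p [ 0.5139 -0.1936  0.1346] F [-0.3  0.5 -2.2] w 0.0647 phi [-180.      0.   -108.24] j [ 0.65  0.27 -0.43  1.76  0.13  1.13 -1.71]
turn [-0.      0.0001  0.0011] shift after turn [ 0.0007 -0.0005 -0.0004] before [ 0.0007 -0.0005 -0.0004]
```

View pics/c11.png

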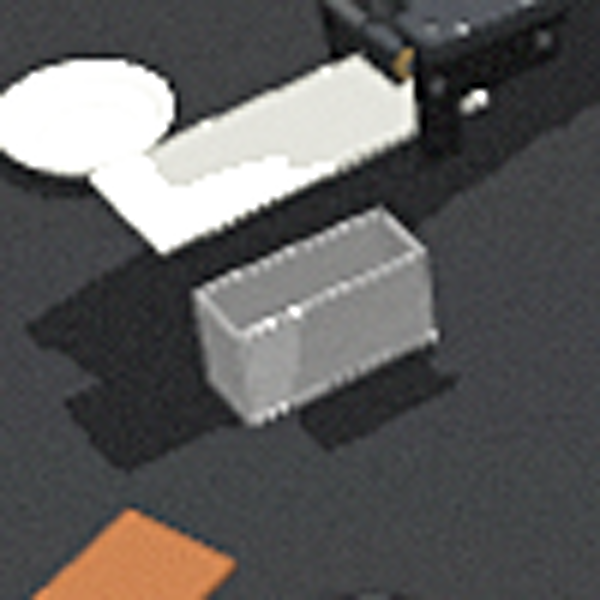

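View pics/c12.png

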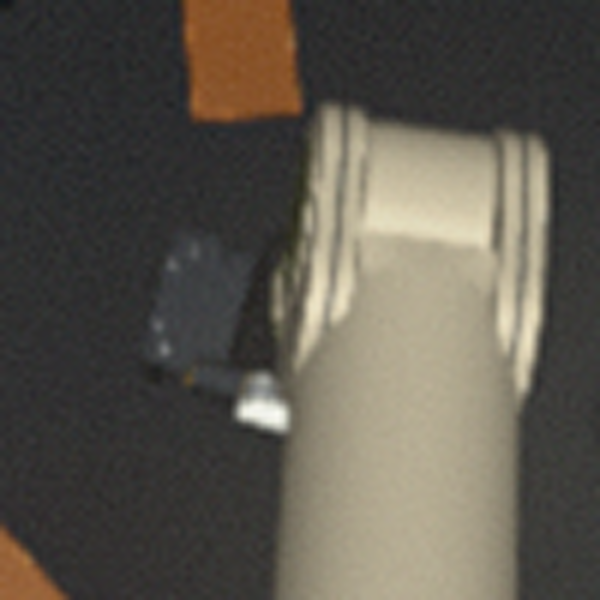

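View pics/wrist8.png

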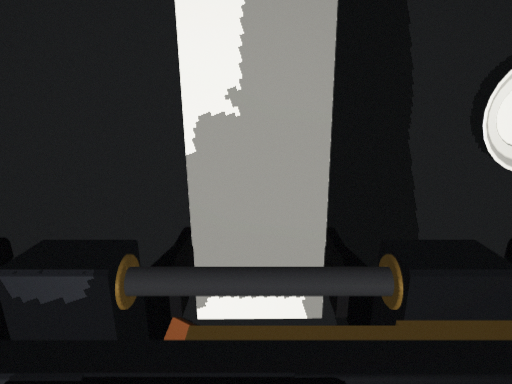

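Run:
```python
from h import *
c=load('scene8')
T=rect(c,(140,120),6,[(380,209),(431,251),(240,333),(196,290)],.06)
f=lambda p,z:unp(c,(np.array(p)+.5)/6-.5+[140,120],z)
a=f((95,177),.148);b=f((165,252),.148);n=f((360,52),.148)
print(np.linalg.norm(a-b),np.linalg.norm(a-n),a,b,n)
d=(b+0-a)[:2];l=(a-n)[:2];print('yaw',np.degrees(np.arctan2(l[1],l[0])),np.degrees(np.arctan2(d[0],-d[1]))-0,'centre',(b+n)[:2]/2)
```

```text
ctr [ 0.5701 -0.2078] edges [ 43.6 107.6  40.5 106.4] yaw -20.51
0.06614276732475642 0.14973401747587656 [ 0.64968774 -0.25975493  0.148     ] [ 0.6712718  -0.19723298  0.148     ] [ 0.50511335 -0.22078672  0.148     ]
yaw -15.084869757420352 160.95410939524254 centre [ 0.58819258 -0.20900985]
```

Request:
{"name": "arm_command", "arguments": {"commands": [[[0,0,0,0,0,0.02,40],[0,0,0,0,0,0.025,40],[0,0,0,0,0,0.018,40],[0,0,0,0,0,0.007,40],[0,0,0,0,0,0,40]]]}}

```text
time: 13.85
ee_pos: [0.5139, -0.1942, 0.0645]
eef_rot: [-0.586, 0.81, 0.0, -0.0]
ft_force: [-0.3, 0.3, -2.0]
width: 0.0645
```

```bash
python3 snap.py 9 scene
python3 - <<'E'
from h import *
a=cv2.imread('pics/scene9.png')[130:210,145:235]
cv2.imwrite('pics/c13.png',cv2.resize(a,None,fx=8,fy=8,interpolation=cv2.INTER_CUBIC))
plan((.5142,-.1945,.0645),-108.3)
E
```

```text
t 13.9 p [ 0.5142 -0.1943  0.0651] F [-0.7  0.8 -2.2] w 0.0649 phi [-179.96    0.   -108.28] j [ 0.64  0.36 -0.42  1.82  0.17  1.   -1.74]
turn [-0.0007  0.      0.0003] shift after turn [ 0.0002 -0.      0.0006] before [ 0.0002 -0.      0.0006]
```

View pics/c13.png

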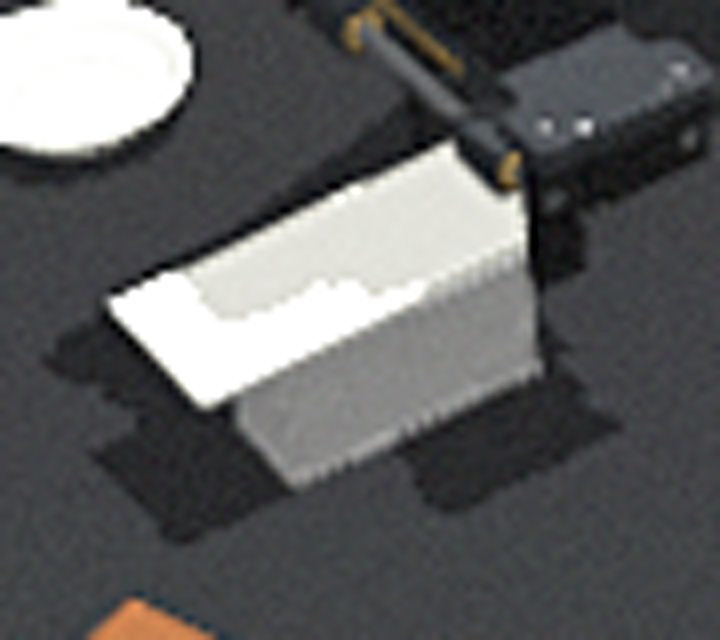

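Run:
```python
from h import *
c=load('scene9')
f=lambda p,z:unp(c,(np.array(p)+.5)/8-.5+[145,130],z)[:2]
u=np.array([.9494,-.314]);v=np.array([.314,.9494])
for z in(.078,.073):
    a,b=f((105,302),z),f((205,410),z);e1=f((450,147),z);e2=f((525,245),z)
    m=(a+b)/2;ctr=m-.09*u;D=ctr-np.array([.5708,-.2081])
    print(z,'w',np.linalg.norm(a-b),'ctr',ctr,'rel',D@u,D@v,'yaw',np.degrees(np.arctan2(*(a-e1)[::-1])),np.degrees(np.arctan2(*(b-e2)[::-1])), np.degrees(np.arctan2((b-a)[0],(b-a)[1])))
print([ (f(p,.06) ) for p in [(300,488)]], f((300,488),0), f((545,372),0))
# expected trough bottom corners from pose
for C in([.5708,-.2081],):
  for s,t in((55,22),(-55,22)): print(np.array(C)+s/1000*u+t/1000*v)
```

```text
0.078 w 0.07193550475134981 ctr [ 0.5757257  -0.20429677] rel 0.0034822438652266246 0.005157452720093687 yaw -18.448273037372676 -15.869568102771124 18.2477638865476
0.073 w 0.07243075238371564 ctr [ 0.57206643 -0.2086943 ] rel 0.00138896001992624 -0.00016656843645929242 yaw -18.448273037372633 -15.869568102771064 18.247763886547578
[array([ 0.67077466, -0.15930954])] [ 0.62869963 -0.20489861] [ 0.52585238 -0.16788079]
[ 0.629925  -0.2044832]
[ 0.525491  -0.1699432]
```

Request:
{"name": "arm_command", "arguments": {"commands": [[[0,0,0,0.0015,0.001,0.004,40],[0,0,0,0,0,0.004,40],[0,0,0,0,0,0.002,40],[0,0,0,0,0,0.001,40],[0,0,0,0,0,0,40]]]}}

```text
time: 14.52
ee_pos: [0.5125, -0.1954, 0.0536]
eef_rot: [-0.586, 0.81, -0.0, 0.0]
ft_force: [0.8, -0.4, -2.1]
width: 0.0649
```

Request:
{"name": "arm_command", "arguments": {"commands": [[[0,0,0,0,0,0.001,40],[0,0,0,0,0,0.001,40],[0,0,0,0,0,0,40]]]}}

```text
time: 14.9
ee_pos: [0.5126, -0.1954, 0.0519]
eef_rot: [-0.586, 0.81, -0.0, 0.0]
ft_force: [-1.4, 0.8, 3.5]
width: 0.0651
```

```bash
python3 snap.py 10 scene
python3 - <<'E'
from h import *
a=cv2.imread('pics/scene10.png')[130:210,145:235]
cv2.imwrite('pics/c14.png',cv2.resize(a,None,fx=8,fy=8,interpolation=cv2.INTER_CUBIC))
plan((.5142,-.1945,.0645),-108.3)
E
```

```text
t 14.95 p [ 0.5126 -0.1954  0.0519] F [-1.1 -0.3  3.8] w 0.065 phi [-1.7997e+02 -1.0000e-02 -1.0829e+02] j [ 0.64  0.37 -0.42  1.84  0.18  0.97 -1.75]
turn [-0.0005 -0.0001  0.0002] shift after turn [-0.0014 -0.0012 -0.0126] before [-0.0014 -0.0012 -0.0126]
```

View pics/c14.png

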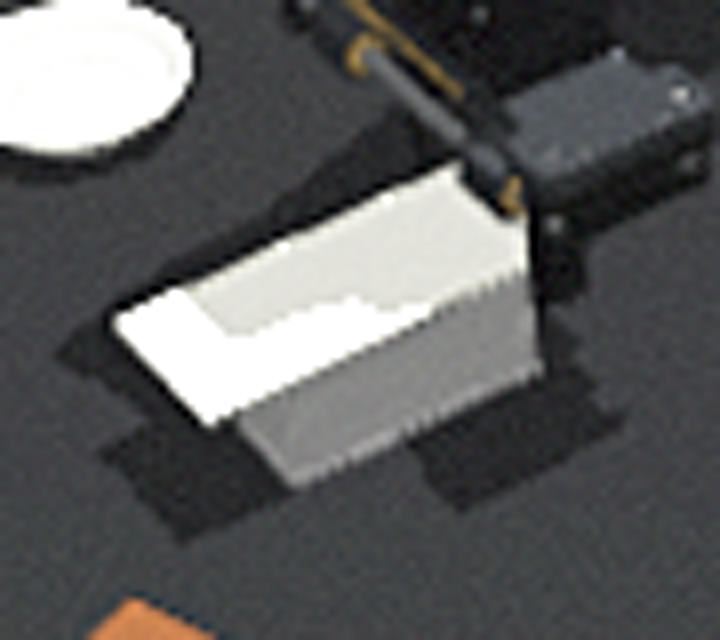

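Run:
```python
from h import *
c=load('scene10')
f=lambda p,z:unp(c,(np.array(p)+.5)/8-.5+[145,130],z)[:2]
u=np.array([.9494,-.314]);v=np.array([.314,.9494])
a=f((112,320),.065);b=f((210,427),.060);H=np.array([.5708,-.2081])
for q,s in((a,-33),(b,33)):print((q-H)@u-.09,(q-H)@v-s/1000)
```

```text
0.0008513978097443725 -0.0018664870702520958
-0.0010879944404236092 -0.0013527038065541466
```

Request:
{"name": "arm_command", "arguments": {"commands": [[[0,0,0,0,0,0,70],[0,0,0,0,0,0,72]]], "newtons": 5}}

```text
time: 15.2
ee_pos: [0.5126, -0.1954, 0.0518]
eef_rot: [-0.586, 0.811, -0.0, 0.0]
ft_force: [-1.0, -0.1, 2.9]
width: 0.0662
```

Request:
{"name": "arm_command", "arguments": {"commands": [[[0,0,0,0,0,0,80],[0,0,0,0,0,0,85],[0,0,0,0,0,0,90],[0,0,0,0,0,0,95],[0,0,0,0,0,0,100],[0,0,0,0,0,0,100]]]}}

```text
time: 15.95
ee_pos: [0.5124, -0.1954, 0.0516]
eef_rot: [-0.586, 0.81, -0.0, -0.0]
ft_force: [-0.4, 0.0, 0.6]
width: 0.086
```

```bash
python3 snap.py 11 scene wrist
python3 - <<'E'
from h import *
a=cv2.imread('pics/scene11.png')[130:210,145:235]
cv2.imwrite('pics/c15.png',cv2.resize(a,None,fx=8,fy=8,interpolation=cv2.INTER_CUBIC))
E
```

```text
(no output)
```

View pics/c15.png

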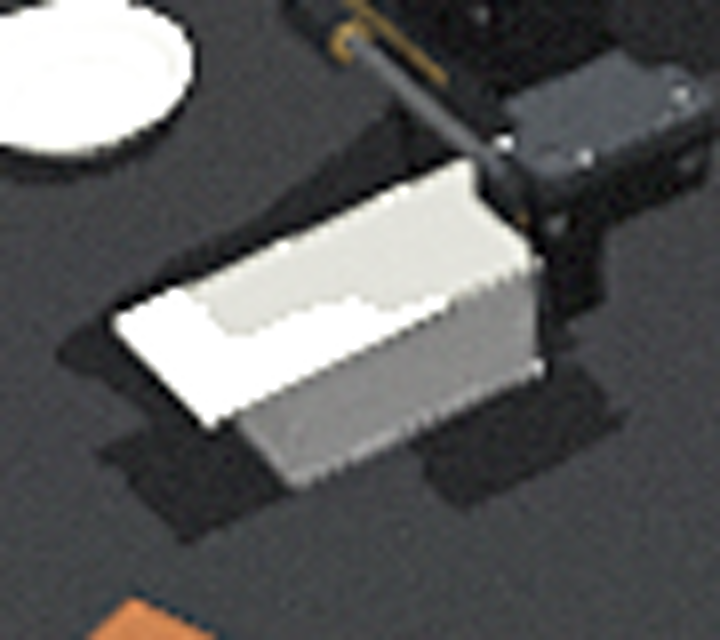

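View pics/wrist11.png

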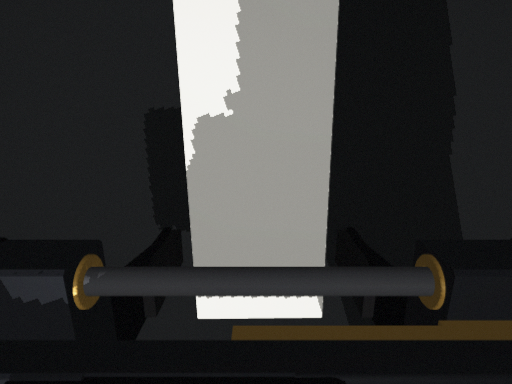

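Released cleanly, with clearance on both sides. I'll retreat straight up, then back off to the start side.

Request:
{"name": "arm_command", "arguments": {"commands": [[[0,0,0,0,0,-0.01,100],[0,0,0,0,0,-0.03,100],[0,0,0,0,0,-0.05,100],[0,0,0,0,0,-0.05,100],[0,0,0,0,0,-0.05,100],[0,0,0,0.03,0.04,0,100],[0,0,0,0.04,0.04,0,100],[0,0,0,0.04,0.04,0,100],[0,0,0,0.05,0.03,0,100],[0,0,0,0.05,0.03,0,100],[0,0,0,0.05,0.02,0,100],[0,0,0,0.05,0.02,0,100],[0,0,0,0,0,0,100],[0,0,0,0,0,0,100]]]}}

```text
time: 17.8
ee_pos: [0.2067, -0.4203, 0.242]
eef_rot: [-0.586, 0.81, -0.0, 0.0]
ft_force: [0.3, -0.0, 0.9]
width: 0.087
```

```bash
python3 snap.py 12 scene top
python3 - <<'E'
from h import *
a=cv2.imread('pics/scene12.png')[130:210,145:235]
a=cv2.resize(a,None,fx=8,fy=8,interpolation=cv2.INTER_CUBIC)
cv2.imwrite('pics/c16.png',a)
a=cv2.imread('pics/top12.png')[150:230,285:365]
cv2.imwrite('pics/c17.png',cv2.resize(a,None,fx=7,fy=7,interpolation=cv2.INTER_CUBIC))
E
```

```text
(no output)
```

View pics/scene12.png

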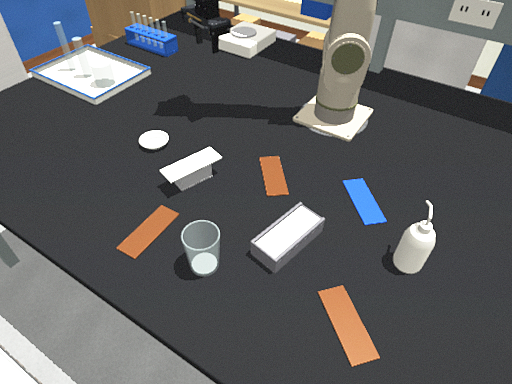

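View pics/c16.png

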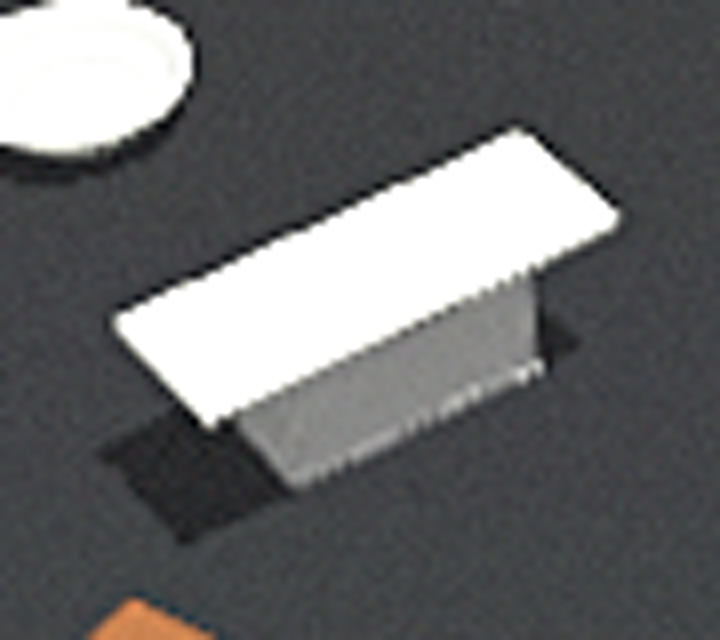

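View pics/c17.png

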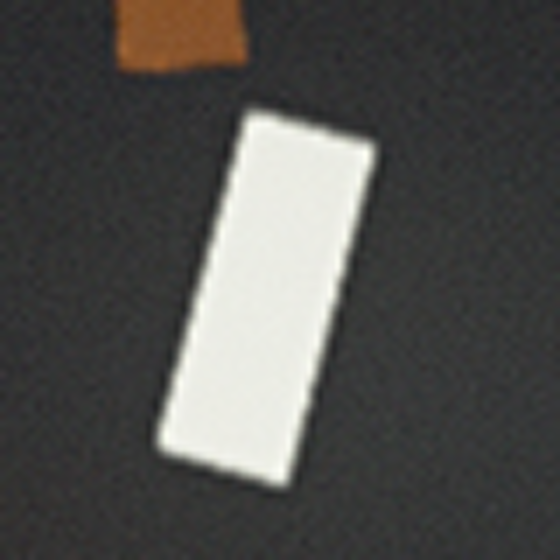

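View pics/top12.png

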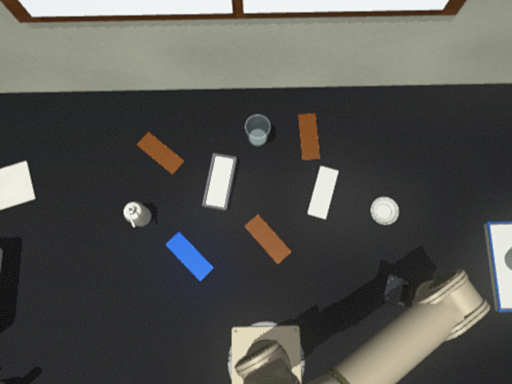

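Run:
```python
from h import *
rect(load('top12'),(285,150),7,[(247,107),(378,145),(288,489),(155,449)],.065)
rect(load('scene12'),(145,130),8,[(518,126),(620,215),(208,418),(112,320)],.065)
```

```text
ctr [ 0.5689 -0.2135] edges [ 68.9 183.6  68.5 183.4] yaw -17.45
ctr [ 0.5694 -0.2111] edges [ 69.1 180.3  67.1 181.6] yaw -17.07
```

```bash
python3 -c "
from bench import *
print(close_job())"
```

```text
the job is handed in; nothing more can be done
None
```

The top white plate now lies flat on the trough and covers the whole mouth. I handed the job in at about 18 s of the 48 s allowed.

**How it was done**
- **Sliding out:** I pressed the plate with about 10 N and dragged it over the lip. The wrist camera put the overhang at about 50 mm.
- **Pinching:** I gripped the overhanging end across its 66 mm width at 55 N and lifted it level. There was no sign of slip.
- **Laying down:** I lowered it in 1 mm steps until the force showed contact, about 3.5 N upward. Then I eased the grip and backed off straight up.

**Last checks**
- **Centring:** the plate's centre is within about 1.5 mm of the trough's by the top camera and about 3 mm by the scene camera.
- **Squareness:** the plate's yaw reads -17.1 to -17.5°, against about -18.3° for the trough and -18.3° for the tool. A rough reading of the trough's bottom edge gave -19.8°, so the plate could be 1 to 2° off square.
- **Surroundings:** the two lower plates are in the holder. In the last pictures the trough, beaker, bottle and dish look unmoved, and the arm is clear of everything.
- **Camera disagreement:** the top and scene cameras differ by up to about 4 mm in absolute position, so I compared the plate and trough within each camera.

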